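# Restock the laundry caddy

### The arm

A 6-joint arm with a two-finger parallel gripper is mounted at the origin on the work surface. World frame = base frame: x ahead of the robot, y to its left, z up, the work surface at z = 0. Lengths are in m, angles in rad, forces in N, time in s.
With the tool pointing down it reaches from about 0.2 to 0.875 m from the base axis. Payload 3.4 kg.
Tool frame: the origin (TCP) lies at the very end of the fingers, on their centre line; the grasp point (between the pads) lies 19 mm behind it; z points along the fingers, y is the line along which they close (so a half turn about z gives the same grasp; the last joint's range is limited). The gripper opens to 94 mm and grips with 3 to 60 N. Pads are 16 mm wide; open, the fingers measure 119 mm over their backs; the gripper's body (75 mm by 177 mm) begins 78 mm behind the grasp point.
Start: joints at [-1.327, 0.276, 1.505, -0, 1.361, -0.121], TCP at [0.205, -0.537, 0.205] pointing down, gripper open.
Joint ranges: [-2.89, 2.89], [-0.75, 2.08], [0.22, 2.7], [-1.18, 4.32], [0.11, 2.71], [-2.7, 2.7]. Speed limits (rad/s): [2.57, 2.57, 3.14, 3.14, 3.14, 3.14].

### API

Orientations are given as a rotation vector (axis times angle).
In Python, from cell import arm gives the robot as it stands.
- The arm moves only by the tool drive_tool, never from a script. Its arguments are lists of equal length, an entry for each row: "travel": the shift along the world's x, y, z in m, a list of three; "twist": the turn about the world's z in degrees; "gripper": the finger opening in m, from 0 to 0.094. A call has 1 to 20 rows; each row shifts and turns the commanded pose from where the row before left it; what a row does not reach is not made up. A row lasts 1/8 s, in which the tool goes at most 62.5 mm and 10.7 degrees, less where a joint would pass 70% of its speed; a pose out of reach is approached as far as the arm can. A call with a gripper value outside its range is refused whole. The fingers move at their own pace and stop on an object; "force" is the grip in N (left out, the last holds). Time passes only in rows, so rows that do not move let the fingers close. It gives the time, the measured TCP pose, the force, the opening and the grip force at its end, in the units of the state.
- arm.get_obs(): the state, without advancing time (a new reading comes with each control period).
- arm.get_image(name): name is "scene" or "top" or "wrist"; returns a dict with "image" (420x560x3 uint8, blue, green, red), "depth" (420x560 float32, m along the optical axis (not along the pixel's ray), 0 where there is no reading), "intrinsics" (3x3 intrinsics, pixels), "R" (3x3) and "t" (3): a world point X has camera coordinates R X + t. Camera axes: x right, y down, z forward; pixel columns grow to the right and rows downward; lengths in m; the calibration is good to about 2 mm. A picture is of the moment at which its call begins.
- arm.sign_off(): hands the job in; it is judged then, once.
Trained networks look in a picture, given as the dict that the camera call returned (one of the last four; its "shot" number tells which), for a name from the list of things; names that differ only in an ending like _2 or _b are one class to them, and where a whole thing is asked for, a point or a joint stands for the part that bears it (a point fixed in the world has none). Each returns a list of dicts, best first, with "score" (0 to 1); they miss things now and then, are a little off and sometimes report something else, mostly with a low value. They report only what shows in the picture. A call takes as long as a camera call. They do not tell look-alikes from the thing itself.
- arm.search_frame(label, picture): "position" ([x, y, z] in m, in world coordinates, good to about 4 mm: the middle of the surface that is visible of it).
- arm.outline_of(label, picture): "mask" (420x560 bool, what is visible of it).
The state is a dict: "time_s": time; "joints": joint angles; "dq": joint speeds; "joint_torque": joint torques, N m; "tcp_pos": TCP position; "eef_rot": TCP orientation; "ft_force": force on the tool from outside, world axes, zero at the start; "ft_torque": the same for the moment, N m; "grip_width": opening from 0.0 (shut) to 1.0 (fully open); "grasp_force": force on a finger pad.
Only numpy, scipy, OpenCV 4.12 (cv2) and the standard library are available. Lean on these libraries where they do the work, as an engineer would, in place of code of your own. Each camera call takes 0.05 s, during which the arm holds its last target. There are 200 camera calls.

### The job

Restock the laundry caddy: stand the two bottles and two jars with coloured or black caps upright in the caddy, each on the floor of the cup that matches the colour of its cap. The bottle and the jar with white caps are empties: leave them standing where they are.

Things in the scene. Friction and masses are not known exactly. Their poses are not given: they have to be found in the camera images.
- bottle_blue: upright round white plastic bottle, 120 mm tall: body 48 mm across up to 78 mm, then a shoulder narrowing to a neck, then a round blue screw cap 40 mm across from 88 to 120 mm; a blue label band. About 0.18 kg, standing loose on the counter. Origin: centre of its underside; z up along its axis
- bottle_green: upright round white plastic bottle, 120 mm tall: body 48 mm across up to 78 mm, then a shoulder narrowing to a neck, then a round green screw cap 40 mm across from 88 to 120 mm; a green label band. About 0.18 kg, standing loose on the counter. Origin: centre of its underside; z up along its axis
- bottle_white: upright round white plastic bottle, 120 mm tall: body 48 mm across up to 78 mm, then a shoulder narrowing to a neck, then a round white screw cap 40 mm across from 88 to 120 mm; an off-white label band; this one is an empty and stays where it is. About 0.18 kg, standing loose on the counter. Origin: centre of its underside; z up along its axis
- jar_yellow: upright low round white plastic jar, 52 mm across and 64 mm tall, the top 18 mm being a round yellow lid of the same width; a yellow label band. About 0.16 kg, standing loose on the counter. Origin: centre of its underside; z up along its axis
- jar_black: upright low round white plastic jar, 52 mm across and 64 mm tall, the top 18 mm being a round black lid of the same width; a black label band. About 0.16 kg, standing loose on the counter. Origin: centre of its underside; z up along its axis
- jar_white: upright low round white plastic jar, 52 mm across and 64 mm tall, the top 18 mm being a round white lid of the same width; an off-white label band; this one is an empty and stays where it is. About 0.16 kg, standing loose on the counter. Origin: centre of its underside; z up along its axis
- cup_blue: blue square open plastic cup, 78 x 78 mm outside, 70 x 70 mm inside, 24 mm high, floor 4 mm thick. Fixed in the pale wooden caddy (flat open tray 215 mm square, rim 26 mm above the counter; it does not move), one of four in a 2 x 2 grid at 104 mm pitch, in any order; its rim is 30 mm above the counter. Origin: centre of its underside, 6 mm above the counter; x and y along its sides, z up
- cup_green: green square open plastic cup, 78 x 78 mm outside, 70 x 70 mm inside, 24 mm high, floor 4 mm thick. Fixed in the pale wooden caddy (flat open tray 215 mm square, rim 26 mm above the counter; it does not move), one of four in a 2 x 2 grid at 104 mm pitch, in any order; its rim is 30 mm above the counter. Origin: centre of its underside, 6 mm above the counter; x and y along its sides, z up
- cup_yellow: yellow square open plastic cup, 78 x 78 mm outside, 70 x 70 mm inside, 24 mm high, floor 4 mm thick. Fixed in the pale wooden caddy (flat open tray 215 mm square, rim 26 mm above the counter; it does not move), one of four in a 2 x 2 grid at 104 mm pitch, in any order; its rim is 30 mm above the counter. Origin: centre of its underside, 6 mm above the counter; x and y along its sides, z up
- cup_black: black square open plastic cup, 78 x 78 mm outside, 70 x 70 mm inside, 24 mm high, floor 4 mm thick. Fixed in the pale wooden caddy (flat open tray 215 mm square, rim 26 mm above the counter; it does not move), one of four in a 2 x 2 grid at 104 mm pitch, in any order; its rim is 30 mm above the counter. Origin: centre of its underside, 6 mm above the counter; x and y along its sides, z up
Things that resemble listed ones, but are neither listed nor needed, are in the scene too. Leave any orange or purple look-alike of the jar_yellow alone.

How it is judged:
At the end, for the whole second after the job is handed in: Each blue, green, yellow or black item stands upright (0.12 rad), at rest and released in the cup of its colour (axis within 16 mm of the cup's centre, underside under 9 mm above the cup's); the white-capped bottle and jar stand upright (0.12 rad), at rest, within 30 mm of their start (horizontal distance between bottle_blue and cup_blue below 0.016 m and z of bottle_blue in the frame of cup_blue below 0.009 m and angle between each of bottle_blue, bottle_green, jar_yellow, jar_black, bottle_white, jar_white's own z axis and vertical below 0.12 rad and linear speed of each of bottle_blue, bottle_green, jar_yellow, jar_black, bottle_white, jar_white below 0.02 m/s and horizontal distance between bottle_green and cup_green below 0.016 m and z of bottle_green in the frame of cup_green below 0.009 m and horizontal distance between jar_yellow and cup_yellow below 0.016 m and z of jar_yellow in the frame of cup_yellow below 0.009 m and horizontal distance between jar_black and cup_black below 0.016 m and z of jar_black in the frame of cup_black below 0.009 m and distance of each of bottle_white, jar_white from where it was at the start of the episode below 0.03 m); the robot touches nothing.
It fails at once if the bottle with the white cap is moved by more than 30 mm or knocked over (distance of bottle_white from where it was at the start of the episode above 0.03 m or angle between bottle_white's own z axis and vertical above 0.5 rad).
It fails at once if the jar with the white cap is moved by more than 30 mm or knocked over (distance of jar_white from where it was at the start of the episode above 0.03 m or angle between jar_white's own z axis and vertical above 0.5 rad).
It also fails if it takes over 102 s, if anything falls off the work surface, if the arm or the gripper's body presses on something with over 40 N, if the wrist force passes 120 N, or if a joint passes its speed limit or range.

## Working session

There is one attempt and no reset: what is moved stays moved. The work goes in short steps, Python scripts to look and compute and a tool call to move; the robot and the scene stay as the last step left them, time stands still between calls to the robot, and variables do not carry over. Pictures are saved under pics/ and viewed, at most 14 in all, crops included, and the job is handed in when it is done.

Besides the shell and the picture viewer there is one more tool, called after ">>>" in YAML: its name, and indented under it one key for each argument. drive_tool: Moves the arm, as the interface text tells. Its arguments: {"type":"object","properties":{"travel":{"type":"array","items":{"type":"array","items":{"type":"number"}}},"twist":{"type":"array","items":{"type":"number"}},"gripper":{"type":"array","items":{"type":"number"}},"force":{"type":"number"}},"required":["travel","twist","gripper"]}

```bash
mkdir -p pics
cat > h.py <<'E'
import numpy as np, cv2
from cell import arm
def world(p,u,v,d=None):
    K=p["intrinsics"];d=p["depth"][int(v),int(u)] if d is None else d
    c=np.linalg.inv(K)@np.array([u,v,1.0])*d
    return p["R"].T@(c-p["t"])
def proj(p,X):
    c=p["R"]@np.array(X)+p["t"];q=p["intrinsics"]@c
    return q[:2]/q[2]
NAMES=["bottle_blue","bottle_green","bottle_white","jar_yellow","jar_black","jar_white","cup_blue","cup_green","cup_yellow","cup_black"]
E
python3 - <<'E'
from h import *
print(arm.get_obs())
for c in ["top","scene"]:
    p=arm.get_image(c); cv2.imwrite(f"pics/{c}0.png",p["image"])
    for n in NAMES:
        for r in arm.search_frame(n,p)[:4]:
            if r["score"]>.2: print(c,n,round(r["score"],2),np.round(r["position"],3),np.round(proj(p,r["position"])))
E
```

```text
{'time_s': 0.0, 'joints': array([-1.32697727e+00,  2.76586960e-01,  1.50614363e+00, -1.00988180e-05,
        1.36070035e+00, -1.20988517e-01]), 'dq': array([ 0.00043199, -0.00137211,  0.00040887, -0.0002902 , -0.00091674,
        0.0027057 ]), 'joint_torque': array([-1.03970611e-03, -4.04586232e+01, -2.37230211e+01,  6.98783551e-02,
        3.45966232e-02, -1.32565965e-04]), 'tcp_pos': array([ 0.20499833, -0.53659213,  0.20460516]), 'eef_rot': array([-3.08767081e+00, -5.69536625e-01,  1.92599841e-04]), 'ft_force': array([-0.93583655, -0.57352888,  0.33499623]), 'ft_torque': array([-0.06968   , -0.02024387, -0.026847  ]), 'grasp_force': 0.0, 'grip_width': 1.002132703755912}
top bottle_blue 0.66 [0.43  0.212 0.12 ] [210. 254.]
top bottle_green 0.78 [0.568 0.354 0.096] [153. 196.]
top bottle_white 0.64 [ 0.473 -0.276  0.01 ] [409. 236.]
top bottle_white 0.57 [0.438 0.352 0.099] [152. 251.]
top jar_yellow 0.92 [0.562 0.001 0.066] [301. 199.]
top jar_yellow 0.85 [0.653 0.024 0.062] [292. 163.]
top jar_yellow 0.59 [ 0.567 -0.16   0.012] [363. 199.]
top jar_yellow 0.55 [0.578 0.104 0.065] [
[... 447 characters left out ...]
ttle_white 0.79 [0.459 0.36  0.078] [435. 206.]
scene jar_yellow 0.69 [0.58  0.007 0.062] [244. 218.]
scene jar_yellow 0.67 [0.591 0.104 0.062] [290. 235.]
scene jar_yellow 0.35 [ 0.472 -0.276  0.017] [142. 161.]
scene jar_black 0.84 [0.595 0.229 0.063] [354. 252.]
scene jar_white 0.64 [0.456 0.088 0.061] [300. 179.]
scene cup_blue 0.82 [ 0.456 -0.17   0.012] [189. 167.]
scene cup_blue 0.47 [0.456 0.36  0.078] [435. 205.]
scene cup_green 0.82 [ 0.565 -0.161  0.012] [173. 206.]
scene cup_yellow 0.81 [ 0.576 -0.266  0.013] [125. 199.]
scene cup_yellow 0.31 [0.594 0.227 0.061] [353. 252.]
scene cup_black 0.71 [ 0.47  -0.276  0.018] [142. 160.]
scene cup_black 0.4 [0.456 0.089 0.061] [300. 179.]
```

Run:
```python
from h import *
a=cv2.imread("pics/top0.png")
cv2.imwrite("pics/top0crop.png",cv2.resize(a[110:310,100:460],(792,440),interpolation=cv2.INTER_CUBIC))
```

```text
(no output)
```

View pics/top0crop.png

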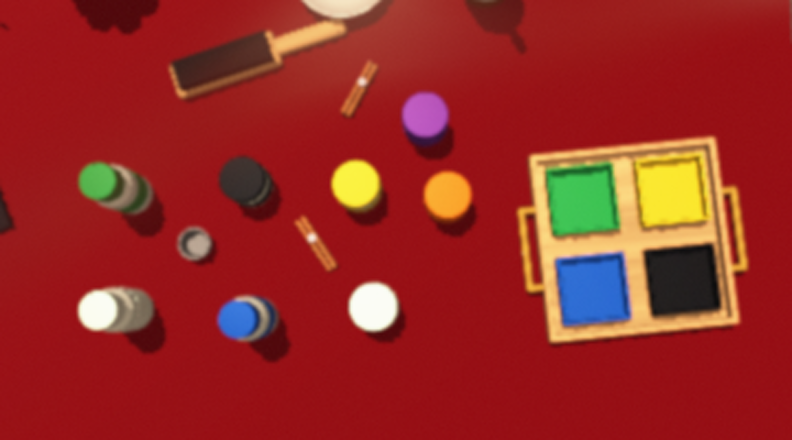

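View pics/scene0.png

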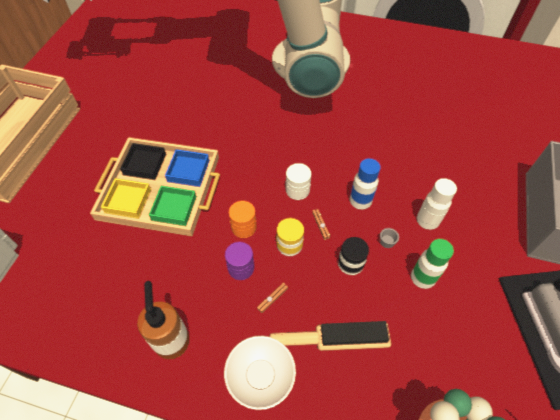

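The yellow jar has two look-alikes. In the top image, yellow is at about (262,194), purple at (293,163) and orange at (303,199). The jar at (262,194) fits because its lid is yellow, and it sits at (0.578, 0.104). The cups are green at the upper left, yellow at the upper right, blue at the lower left and black at the lower right. Next I measure precisely from the depth clouds of both views.

```bash
cat >> h.py <<'E'
def cloud(p):
    d=p["depth"];v,u=np.nonzero(d>0);z=d[v,u]
    c=np.linalg.inv(p["intrinsics"])@np.vstack([u*z,v*z,z])
    return (p["R"].T@(c-p["t"][:,None])).T,u,v
def topc(P,xy,r=.04,zmin=.05):
    m=(np.hypot(*(P[:,:2]-xy).T)<r)&(P[:,2]>zmin);Q=P[m];
    if len(Q)<10: return None
    zt=np.percentile(Q[:,2],85);T=Q[np.abs(Q[:,2]-zt)<.005]
    (cx,cy),rad=cv2.minEnclosingCircle(T[:,:2].astype(np.float32)*1000)
    return np.round([zt*1000,cx,cy,rad,*(T[:,:2].mean(0)*1000),len(T)],1)
E
python3 - <<'E'
from h import *
A=dict(bottle_blue=(.435,.215),bottle_green=(.575,.358),bottle_white=(.445,.356),jar_yellow=(.58,.104),jar_black=(.585,.225),jar_white=(.445,.08),orange=(.565,.003),purple=(.655,.024),ring=(.5,.27))
for c in ["top","scene"]:
    p=arm.get_image(c);P,u,v=cloud(p)
    for n,xy in A.items(): print(c,n,topc(P,np.array(xy),zmin=.02 if n=="ring" else .05))
    for n in NAMES[6:]:
        r=arm.outline_of(n,p)
        if r:
            m=r[0]["mask"];Q=P[m[v,u]]
            q=cv2.minAreaRect(Q[(abs(Q[:,2]-np.median(Q[:,2]))<.03)][:,:2].astype(np.float32)*1000)
            fl=Q[Q[:,2]<.014];rm=Q[Q[:,2]>.022]
            print(c,n,round(r[0]["score"],2),np.round(np.median(Q,0)*1000),[np.round(x,1) for x in q],np.round(fl.mean(0)*1000,1),np.round(rm.mean(0)*1000,1),len(fl),len(rm))
E
```

```text
top bottle_blue [121.3 428.1 219.1  19.6 428.2 218.9 228. ]
top bottle_green [120.6 574.2 369.6  20.1 574.3 368.8 222. ]
top bottle_white [120.7 438.3 365.   20.  438.3 364.5 236. ]
top jar_yellow [ 65.5 577.6 100.1  25.8 577.4  99.9 330. ]
top jar_black [ 65.4 583.5 227.7  25.9 583.4 227.6 331. ]
top jar_white [ 65.9 440.2  80.4  25.7 440.2  80.2 335. ]
top orange [ 65.9 564.3  -2.7  25.5 564.2  -2.7 315. ]
top purple [ 65.8 655.7  22.   26.  655.1  22.  323. ]
top ring [ 25.4 513.9 289.8  18.5 510.4 288.8  44. ]
top cup_blue 0.63 [ 460. -172.   11.] [array([ 461.3, -172.8]), array([80.8, 84.5]), np.float64(6.5)] [ 460.7 -171.8   10. ] [ 459.9 -169.4   29.7] 735 210
top cup_green 0.62 [ 574. -266.   11.] [array([ 573.5, -262.4]), array([78.3, 76.4]), np.float64(6.2)] [ 574.6 -266.4   10.3] [ 571.  -259.8   29.1] 675 201
top cup_yellow 0.62 [ 576. -266.   11.] [array([ 574.3, -267.6]), array([78.5, 87.7]), np.float64(5.7)] [ 574.6 -266.1   10.2] [ 574.  -263.5   29. ] 688 243
top cup_black 0.86 [ 470. -276.   11.] [array([ 469.9, -277.3]), array([78.9, 87.3]), np.float64(5.0)] [ 470.
[... 522 characters left out ...]
8 543. ]
scene ring [ 24.5 516.  292.3  19.4 510.8 288.6  75. ]
scene cup_blue 0.58 [ 460. -171.   12.] [array([ 462.6, -167.9]), array([79.6, 79.4]), np.float64(5.3)] [ 459.2 -171.4    9.4] [ 464.  -167.5   27.2] 698 338
scene cup_green 0.96 [ 563. -162.   11.] [array([ 562.5, -165. ]), array([107.3,  91.4]), np.float64(5.4)] [ 561.8 -162.1    9.5] [ 567.2 -158.6   27.3] 854 387
scene cup_yellow 0.86 [ 574. -265.   12.] [array([ 579.4, -267.5]), array([91.2, 92. ]), np.float64(5.4)] [ 572.9 -265.5    9.5] [ 577.2 -261.9   27.2] 816 402
scene cup_black 0.9 [ 469. -274.   12.] [array([ 467.1, -271.6]), array([90.7, 78.6]), np.float64(6.3)] [ 468.4 -276.3    9.6] [ 474.2 -268.6   26.8] 630 306
```

Both views agree: bottle tops are at 120 mm, lids at 64.5 mm, cup floors at about 10 mm and rims at about 29 mm. The positions, in mm:

| Thing | x | y |
|---|---|---|
| jar_yellow | 578.5 | 100.5 |
| jar_black | 584.5 | 228.5 |
| bottle_blue | 429 | 219.5 |
| bottle_green | 575.5 | 370 |
| cup_blue | 460 | -172 |
| cup_black | 469.5 | -276.5 |
| cup_yellow | 574 | -266 |
| cup_green | 564 | -162 |

First I move over the yellow jar.

>>> drive_tool:
  travel:
    - [0.01,0.02,0]
    - [0.025,0.042,0]
    - [0.025,0.042,0]
    - [0.025,0.042,0]
    - [0.025,0.042,0]
    - [0.025,0.042,0]
    - [0.025,0.042,0]
    - [0.025,0.042,0]
    - [0.025,0.042,0]
    - [0.025,0.042,0]
    - [0.025,0.042,0]
    - [0.025,0.042,0]
    - [0.025,0.042,0]
    - [0.025,0.042,0]
    - [0.025,0.042,0]
    - [0.014,0.029,0]
    - [0,0,0]
    - [0,0,0]
  twist: [0,0,0,0,0,0,0,0,0,0,0,0,0,0,0,0,0,0]
  gripper: [0.084,0.084,0.084,0.084,0.084,0.084,0.084,0.084,0.084,0.084,0.084,0.084,0.084,0.084,0.084,0.084,0.084,0.084]
  force: 25

```text
time_s: 3.85
tcp_pos: [0.5778, 0.0998, 0.2054]
eef_rot: [3.089, 0.571, -0.002]
ft_force: [-0.0, -0.2, 0.5]
grip_width: 0.895
grasp_force: 0.0
```

Run:
```python
from h import *
p=arm.get_image("wrist");P,u,v=cloud(p)
print(topc(P,np.array([.5785,.1005])), proj(p,[.5785,.1005,.064]))
cv2.imwrite("pics/w1.png",p["image"])
```

```text
[ 320.2  599.3  108.5   33.2  603.6  110.1 9997. ] [275.24120895 202.86317105]
```

View pics/w1.png

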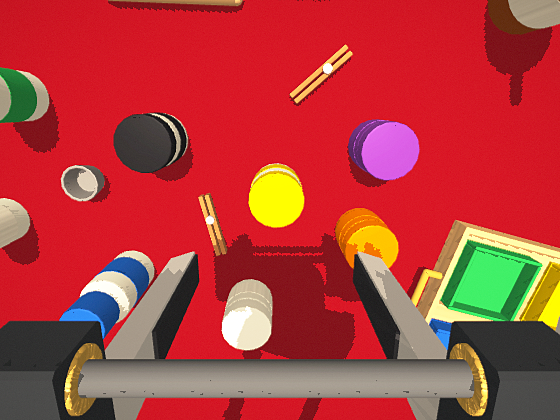

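The wrist view shows the yellow lid at (276,199), where the calibration predicts it (275,203). Purple is at (390,150) and orange at (368,240), both clear of the fingers. Now I descend, grip and lift.

>>> drive_tool:
  travel:
    - [0.001,0.001,-0.04]
    - [0,0,-0.04]
    - [0,0,-0.04]
    - [0,0,-0.03]
    - [0,0,-0.015]
    - [0,0,-0.01]
    - [0,0,0]
    - [0,0,0]
    - [0,0,0]
    - [0,0,0]
    - [0,0,0]
    - [0,0,0]
    - [0,0,0]
    - [0,0,0.01]
    - [0,0,0.02]
    - [0,0,0.04]
    - [0,0,0.04]
    - [0,0,0.03]
    - [0,0,0]
  twist: [0,0,0,0,0,0,0,0,0,0,0,0,0,0,0,0,0,0,0]
  gripper: [0.084,0.084,0.084,0.084,0.084,0.084,0.084,0.04,0.04,0.04,0.04,0.04,0.04,0.04,0.04,0.04,0.04,0.04,0.04]

```text
time_s: 6.28
tcp_pos: [0.5817, 0.101, 0.1729]
eef_rot: [3.089, 0.57, 0.008]
ft_force: [0.2, 0.4, -2.8]
grip_width: 0.553
grasp_force: 25.0
```

>>> drive_tool:
  travel:
    - [0,-0.01,0]
    - [0,-0.025,0]
    - [0,-0.035,0]
    - [0,-0.035,0]
    - [0,-0.035,0]
    - [0,-0.035,0]
    - [-0.006,-0.035,0]
    - [0,-0.035,0]
    - [0,-0.035,0]
    - [0,-0.035,0]
    - [0,-0.03,0]
    - [0,-0.015,0]
    - [0,-0.007,0]
    - [0,0,0]
    - [0,0,0]
    - [0,0,0]
  twist: [0,0,0,0,0,0,0,0,0,0,0,0,0,0,0,0]
  gripper: [0.04,0.04,0.04,0.04,0.04,0.04,0.04,0.04,0.04,0.04,0.04,0.04,0.04,0.04,0.04,0.04]

```text
time_s: 8.28
tcp_pos: [0.5743, -0.2653, 0.1707]
eef_rot: [-3.089, -0.572, -0.0]
ft_force: [-0.7, -0.6, -1.6]
grip_width: 0.55
grasp_force: 25.0
```

>>> drive_tool:
  travel:
    - [0,-0.001,-0.03]
    - [0,0,-0.035]
    - [0,0,-0.03]
    - [0,0,-0.02]
    - [0,0,-0.008]
    - [0,0,-0.004]
    - [0,0,-0.002]
    - [0,0,0]
    - [0,0,0]
  twist: [0,0,0,0,0,0,0,0,0]
  gripper: [0.04,0.04,0.04,0.04,0.04,0.04,0.04,0.04,0.04]

```text
time_s: 9.4
tcp_pos: [0.5745, -0.2674, 0.0421]
eef_rot: [3.089, 0.57, 0.001]
ft_force: [0.3, 0.1, -2.0]
grip_width: 0.55
grasp_force: 25.0
```

>>> drive_tool:
  travel:
    - [0,0,-0.001]
    - [0,0,-0.001]
    - [0,0,0]
    - [0,0,0]
    - [0,0,0]
    - [0,0,0.02]
    - [0,0,0.05]
    - [0,0,0.05]
    - [0,0,0.045]
    - [0,0.025,0]
    - [0,0.05,0]
    - [0.001,0.05,0]
    - [0.001,0.05,0]
    - [0.001,0.05,0]
    - [0.001,0.05,0]
    - [0.001,0.05,0]
    - [0.001,0.05,0]
    - [0.001,0.05,0]
    - [0.001,0.04,0]
    - [0.001,0.03,0]
  twist: [0,0,0,0,0,0,0,0,0,0,0,0,0,0,0,0,0,0,0,0]
  gripper: [0.04,0.04,0.078,0.078,0.078,0.078,0.078,0.078,0.078,0.084,0.084,0.084,0.084,0.084,0.084,0.084,0.084,0.084,0.084,0.084]

```text
time_s: 11.9
tcp_pos: [0.5813, 0.2302, 0.2026]
eef_rot: [-3.089, -0.573, 0.005]
ft_force: [-0.7, -0.1, 0.8]
grip_width: 0.896
grasp_force: 0.0
```

>>> drive_tool:
  travel:
    - [0,0,0]
    - [0,0,0]
  twist: [0,0]
  gripper: [0.084,0.084]

```text
time_s: 12.15
tcp_pos: [0.5821, 0.2274, 0.2034]
eef_rot: [3.088, 0.57, -0.004]
ft_force: [0.2, -0.6, -0.0]
grip_width: 0.894
grasp_force: 0.0
```

```bash
cat > c.py <<'E'
from h import *
A=dict(bottle_blue=(.435,.215),bottle_green=(.575,.358),bottle_white=(.445,.356),jar_yellow=(.58,.104),jar_black=(.585,.225),jar_white=(.445,.08),cb=(.46,-.172),ck=(.4695,-.2765),cy=(.574,-.266),cg=(.564,-.162))
for c in ["top","scene"]:
    p=arm.get_image(c);P,u,v=cloud(p)
    for n,xy in A.items(): 
        r=topc(P,np.array(xy))
        if r is not None: print(c,n,r)
    cv2.imwrite(f"pics/{c}_{p['shot']}.png",p["image"]); print(p['shot'])
E
python3 c.py
```

```text
top bottle_blue [664.  412.4 208.7  30.2 405.5 211.3 721. ]
top bottle_green [342.8 577.6 318.8   3.5 577.7 319.1   4. ]
top bottle_white [120.8 438.4 365.1  20.3 438.3 364.4 238. ]
top jar_yellow [344.9 588.4 141.3   9.9 586.5 139.6  41. ]
top jar_black [ 632.1  584.5  224.9   40.   582.1  224.9 2420. ]
top jar_white [ 66.1 440.3  80.1  25.6 440.4  80.2 337. ]
top cy [  76.1  570.5 -267.4   26.3  570.7 -267.   334. ]
6
scene bottle_blue [118.7 432.3 221.5  19.4 438.4 222.8 107. ]
scene bottle_green [120.1 576.4 370.8  20.5 577.5 370.3 385. ]
scene bottle_white [119.4 439.9 366.8  20.6 442.1 366.6 292. ]
scene jar_yellow [344.  589.7 140.8   8.3 588.4 139.6  43. ]
scene jar_black [548.3 597.6 228.3  34.9 615.  227.3 571. ]
scene jar_white [ 64.7 442.6  81.3  27.3 443.5  82.1 383. ]
scene cy [  74.4  572.9 -266.1   26.5  573.9 -264.7  409. ]
7
```

The yellow jar stands in its cup (top at 75 mm, about 2 mm off centre). Now the black jar.

>>> drive_tool:
  travel:
    - [0.002,0.001,-0.04]
    - [0,0,-0.04]
    - [0,0,-0.04]
    - [0,0,-0.03]
    - [0,0,-0.015]
    - [0,0,-0.008]
    - [0,0,0]
    - [0,0,0]
    - [0,0,0]
    - [0,0,0]
    - [0,0,0]
    - [0,0,0]
    - [0,0,0]
    - [0,0,0.01]
    - [0,0,0.02]
    - [0,0,0.04]
    - [0,0,0.04]
    - [0,0,0.03]
    - [0,0,0]
  twist: [0,0,0,0,0,0,0,0,0,0,0,0,0,0,0,0,0,0,0]
  gripper: [0.084,0.084,0.084,0.084,0.084,0.084,0.084,0.04,0.04,0.04,0.04,0.04,0.04,0.04,0.04,0.04,0.04,0.04,0.04]

```text
time_s: 14.62
tcp_pos: [0.5867, 0.2293, 0.1742]
eef_rot: [-3.089, -0.57, -0.009]
ft_force: [-0.0, -0.5, -1.2]
grip_width: 0.55
grasp_force: 25.0
```

>>> drive_tool:
  travel:
    - [-0.002,-0.012,0]
    - [-0.008,-0.034,0]
    - [-0.008,-0.034,0]
    - [-0.008,-0.034,0]
    - [-0.008,-0.034,0]
    - [-0.008,-0.034,0]
    - [-0.008,-0.034,0]
    - [-0.008,-0.034,0]
    - [-0.008,-0.034,0]
    - [-0.008,-0.034,0]
    - [-0.008,-0.034,0]
    - [-0.008,-0.034,0]
    - [-0.008,-0.034,0]
    - [-0.008,-0.034,0]
    - [-0.008,-0.034,0]
    - [-0.001,-0.017,0]
    - [0,0,0]
    - [0,0,0]
    - [0,0,0]
  twist: [0,0,0,0,0,0,0,0,0,0,0,0,0,0,0,0,0,0,0]
  gripper: [0.04,0.04,0.04,0.04,0.04,0.04,0.04,0.04,0.04,0.04,0.04,0.04,0.04,0.04,0.04,0.04,0.04,0.04,0.04]

```text
time_s: 17.0
tcp_pos: [0.4703, -0.2749, 0.1714]
eef_rot: [-3.088, -0.572, 0.0]
ft_force: [-0.1, -0.2, -0.9]
grip_width: 0.545
grasp_force: 25.0
```

>>> drive_tool:
  travel:
    - [0,-0.001,-0.03]
    - [0,0,-0.035]
    - [0,0,-0.03]
    - [0,0,-0.02]
    - [0,0,-0.008]
    - [0,0,-0.004]
    - [0,0,-0.002]
    - [0,0,-0.001]
    - [0,0,-0.001]
    - [0,0,0]
    - [0,0,0]
    - [0,0,0]
    - [0,0,0.02]
    - [0,0,0.05]
    - [0,0,0.05]
    - [0,0,0.05]
    - [0,0,0.02]
  twist: [0,0,0,0,0,0,0,0,0,0,0,0,0,0,0,0,0]
  gripper: [0.04,0.04,0.04,0.04,0.04,0.04,0.04,0.04,0.04,0.078,0.078,0.078,0.078,0.078,0.078,0.078,0.078]

```text
time_s: 19.12
tcp_pos: [0.4713, -0.2781, 0.2339]
eef_rot: [3.085, 0.569, 0.006]
ft_force: [0.1, 0.6, 0.4]
grip_width: 0.833
grasp_force: 0.0
```

>>> drive_tool:
  travel:
    - [-0.002,0.02,0]
    - [-0.004,0.046,0]
    - [-0.004,0.046,0]
    - [-0.004,0.046,0]
    - [-0.004,0.046,0]
    - [-0.004,0.046,0]
    - [-0.004,0.046,0]
    - [-0.004,0.046,0]
    - [-0.004,0.046,0]
    - [-0.004,0.046,0]
    - [-0.004,0.046,0]
    - [-0.003,0.016,0]
    - [0,0,0]
    - [0,0,0]
    - [0,0,0]
  twist: [0,0,0,0,0,0,0,0,0,0,0,0,0,0,0]
  gripper: [0.08,0.08,0.08,0.08,0.08,0.08,0.08,0.08,0.08,0.08,0.08,0.08,0.08,0.08,0.08]

```text
time_s: 21.0
tcp_pos: [0.4252, 0.2176, 0.2304]
eef_rot: [3.089, 0.567, -0.0]
ft_force: [0.2, 0.3, -0.6]
grip_width: 0.852
grasp_force: 0.0
```

```bash
python3 c.py | grep -v jar_
```

```text
top bottle_blue [ 659.6  434.8  215.    40.   427.1  213.1 2857. ]
top bottle_green [120.8 574.2 369.   20.1 574.1 368.5 226. ]
top ck [  76.1  468.5 -276.6   26.   468.2 -276.5  344. ]
top cy [  76.1  570.7 -267.3   25.9  570.9 -267.5  338. ]
8
scene bottle_blue [458.3 434.8 219.3  35.3 455.2 218.8 333. ]
scene bottle_green [119.6 576.6 370.5  20.3 577.7 370.3 394. ]
scene bottle_white [119.6 441.  366.7  20.6 441.7 366.2 304. ]
scene ck [  74.1  470.7 -276.1   26.7  471.4 -274.3  354. ]
scene cy [  74.2  572.7 -265.8   26.9  574.1 -264.8  417. ]
9
```

Both jars are well placed. Next is bottle_blue, gripped on its body at about 58 mm.

>>> drive_tool:
  travel:
    - [0.004,0.002,0]
    - [0,0,-0.04]
    - [0,0,-0.04]
    - [0,0,-0.04]
    - [0,0,-0.04]
    - [0,0,-0.02]
    - [0,0,-0.01]
    - [0,0,0]
    - [0,0,0]
    - [0,0,0]
    - [0,0,0]
    - [0,0,0]
    - [0,0,0]
    - [0,0,0.01]
    - [0,0,0.02]
    - [0,0,0.04]
    - [0,0,0.04]
    - [0,0,0.04]
    - [0,0,0.02]
    - [0,0,0]
  twist: [0,0,0,0,0,0,0,0,0,0,0,0,0,0,0,0,0,0,0,0]
  gripper: [0.08,0.08,0.08,0.08,0.08,0.08,0.08,0.035,0.035,0.035,0.035,0.035,0.035,0.035,0.035,0.035,0.035,0.035,0.035,0.035]

```text
time_s: 23.6
tcp_pos: [0.4298, 0.2212, 0.212]
eef_rot: [-3.089, -0.57, -0.005]
ft_force: [-0.0, 0.1, -1.5]
grip_width: 0.505
grasp_force: 25.0
```

>>> drive_tool:
  travel:
    - [0,-0.01,0]
    - [0.003,-0.025,0]
    - [0.003,-0.034,0]
    - [0.003,-0.034,0]
    - [0.003,-0.034,0]
    - [0.003,-0.034,0]
    - [0.003,-0.034,0]
    - [0.003,-0.034,0]
    - [0.003,-0.034,0]
    - [0.003,-0.034,0]
    - [0.003,-0.034,0]
    - [0,-0.034,0]
    - [0,-0.012,0]
    - [0,-0.006,0]
    - [0,0,0]
    - [0,0,0]
    - [0,0,0]
  twist: [0,0,0,0,0,0,0,0,0,0,0,0,0,0,0,0,0]
  gripper: [0.035,0.035,0.035,0.035,0.035,0.035,0.035,0.035,0.035,0.035,0.035,0.035,0.035,0.035,0.035,0.035,0.035]

```text
time_s: 25.72
tcp_pos: [0.4592, -0.1714, 0.2106]
eef_rot: [3.089, 0.572, 0.0]
ft_force: [0.6, 0.5, -1.5]
grip_width: 0.507
grasp_force: 25.0
```

>>> drive_tool:
  travel:
    - [0,0,-0.03]
    - [0,0,-0.04]
    - [0,0,-0.04]
    - [0,0,-0.03]
    - [0,0,-0.012]
    - [0,0,-0.005]
    - [0,0,-0.002]
    - [0,0,0]
    - [0,0,-0.001]
    - [0,0,-0.001]
    - [0,0,0]
    - [0,0,0]
    - [0,0,0]
    - [0,0,0.02]
    - [0,0,0.05]
    - [0,0,0.05]
    - [0,0,0.05]
    - [0,0,0.01]
  twist: [0,0,0,0,0,0,0,0,0,0,0,0,0,0,0,0,0,0]
  gripper: [0.035,0.035,0.035,0.035,0.035,0.035,0.035,0.035,0.035,0.035,0.072,0.072,0.072,0.072,0.072,0.072,0.072,0.072]

```text
time_s: 27.98
tcp_pos: [0.4609, -0.1731, 0.2329]
eef_rot: [3.085, 0.569, 0.008]
ft_force: [0.6, 0.2, -1.0]
grip_width: 0.764
grasp_force: 0.0
```

>>> drive_tool:
  travel:
    - [0.004,0.02,0]
    - [0.01,0.044,0]
    - [0.01,0.044,0]
    - [0.01,0.044,0]
    - [0.01,0.044,0]
    - [0.01,0.044,0]
    - [0.01,0.044,0]
    - [0.01,0.044,0]
    - [0.01,0.044,0]
    - [0.01,0.044,0]
    - [0.01,0.044,0]
    - [0.01,0.044,0]
    - [0.002,0.025,0]
    - [0,0.013,0]
    - [0,0,0]
    - [0,0,0]
    - [0,0,0]
  twist: [0,0,0,0,0,0,0,0,0,0,0,0,0,0,0,0,0]
  gripper: [0.08,0.08,0.08,0.08,0.08,0.08,0.08,0.08,0.08,0.08,0.08,0.08,0.08,0.08,0.08,0.08,0.08]

```text
time_s: 30.1
tcp_pos: [0.5752, 0.3686, 0.23]
eef_rot: [3.089, 0.568, 0.001]
ft_force: [-0.4, 0.3, 0.7]
grip_width: 0.852
grasp_force: 0.0
```

```bash
python3 c.py | grep -v jar_
```

```text
top bottle_blue [669.3 429.9 240.2  24.4 429.1 240.  809. ]
top bottle_green [621.9 547.8 337.4  15.6 547.7 336.7 128. ]
top bottle_white [623.3 423.3 336.   11.  420.2 335.1  63. ]
top cb [ 131.2  457.1 -172.5   19.9  456.9 -172.1  240. ]
top ck [  75.9  468.3 -276.7   25.7  468.7 -276.5  341. ]
top cy [  76.   570.6 -267.1   26.   571.  -266.9  342. ]
10
scene bottle_green [516.9 587.8 348.3  25.7 596.9 345.6 404. ]
scene bottle_white [ 95.1 442.3 365.7  19.7 449.  352.1  21. ]
scene cb [ 128.9  458.6 -171.4   21.   460.3 -169.9  245. ]
scene ck [  73.9  470.5 -275.    26.8  471.3 -274.4  353. ]
scene cy [  74.2  572.9 -265.    26.6  574.  -264.5  415. ]
11
```

Blue is in its cup. Now green: adjust by 1 mm, grip and lift.

>>> drive_tool:
  travel:
    - [0,0.001,0]
    - [0,0,-0.04]
    - [0,0,-0.04]
    - [0,0,-0.04]
    - [0,0,-0.04]
    - [0,0,-0.02]
    - [0,0,-0.01]
    - [0,0,0]
    - [0,0,0]
    - [0,0,0]
    - [0,0,0]
    - [0,0,0]
    - [0,0,0]
    - [0,0,0.01]
    - [0,0,0.02]
    - [0,0,0.04]
    - [0,0,0.04]
    - [0,0,0.05]
    - [0,0,0.03]
    - [0,0,0]
  twist: [0,0,0,0,0,0,0,0,0,0,0,0,0,0,0,0,0,0,0,0]
  gripper: [0.08,0.08,0.08,0.08,0.08,0.08,0.08,0.035,0.035,0.035,0.035,0.035,0.035,0.035,0.035,0.035,0.035,0.035,0.035,0.035]

```text
time_s: 32.7
tcp_pos: [0.5762, 0.3716, 0.2322]
eef_rot: [-3.088, -0.57, -0.008]
ft_force: [0.4, -0.5, -0.9]
grip_width: 0.511
grasp_force: 25.0
```

>>> drive_tool:
  travel:
    - [0,-0.01,0]
    - [-0.001,-0.034,0]
    - [-0.001,-0.034,0]
    - [-0.001,-0.034,0]
    - [-0.001,-0.034,0]
    - [-0.001,-0.034,0]
    - [-0.001,-0.034,0]
    - [-0.001,-0.034,0]
    - [-0.001,-0.034,0]
    - [-0.001,-0.034,0]
    - [-0.001,-0.034,0]
    - [-0.001,-0.034,0]
    - [-0.001,-0.034,0]
    - [0,-0.034,0]
    - [0,-0.034,0]
    - [0,-0.034,0]
    - [0,-0.013,0]
    - [0,0,0]
    - [0,0,0]
    - [0,0,0]
  twist: [0,0,0,0,0,0,0,0,0,0,0,0,0,0,0,0,0,0,0,0]
  gripper: [0.035,0.035,0.035,0.035,0.035,0.035,0.035,0.035,0.035,0.035,0.035,0.035,0.035,0.035,0.035,0.035,0.035,0.035,0.035,0.035]

```text
time_s: 35.2
tcp_pos: [0.5631, -0.161, 0.2295]
eef_rot: [-3.089, -0.572, -0.0]
ft_force: [-0.4, -0.5, -1.5]
grip_width: 0.503
grasp_force: 25.0
```

Down 0.178, then release, lift and retreat.

>>> drive_tool:
  travel:
    - [0.001,0,-0.03]
    - [0,0,-0.04]
    - [0,0,-0.04]
    - [0,0,-0.04]
    - [0,0,-0.02]
    - [0,0,-0.006]
    - [0,0,-0.002]
    - [0,0,0]
    - [0,0,-0.001]
    - [0,0,-0.001]
    - [0,0,0]
    - [0,0,0]
    - [0,0,0]
    - [0,0,0.02]
    - [0,0,0.05]
    - [0,0,0.05]
    - [0,0,0.05]
    - [0,0,0.01]
  twist: [0,0,0,0,0,0,0,0,0,0,0,0,0,0,0,0,0,0]
  gripper: [0.035,0.035,0.035,0.035,0.035,0.035,0.035,0.035,0.035,0.035,0.072,0.072,0.072,0.072,0.072,0.072,0.072,0.072]

```text
time_s: 37.45
tcp_pos: [0.566, -0.163, 0.2335]
eef_rot: [3.085, 0.569, 0.01]
ft_force: [0.1, 0.7, 0.6]
grip_width: 0.767
grasp_force: 0.0
```

>>> drive_tool:
  travel:
    - [0,0.02,0]
    - [0,0.04,0]
    - [0,0.04,0]
    - [0,0.04,0]
    - [0,0.04,0]
    - [0,0.02,0]
    - [0,0,0]
    - [0,0,0]
  twist: [0,0,0,0,0,0,0,0]
  gripper: [0.08,0.08,0.08,0.08,0.08,0.08,0.08,0.08]

```text
time_s: 38.45
tcp_pos: [0.5639, 0.037, 0.2289]
eef_rot: [3.089, 0.569, -0.002]
ft_force: [-0.1, -0.1, 0.1]
grip_width: 0.849
grasp_force: 0.0
```

```bash
python3 c.py; cp pics/scene_13.png pics/final.png
```

```text
top bottle_white [120.6 438.5 364.5  20.3 438.2 364.3 238. ]
top jar_yellow [660.3 565.9  83.3  24.2 566.6  81.8 815. ]
top jar_white [655.4 423.8  91.2  18.4 425.5  92.9 270. ]
top cb [ 131.1  457.5 -172.4   20.   456.9 -172.1  238. ]
top ck [  75.9  468.2 -277.3   25.9  468.2 -276.7  343. ]
top cy [  76.   571.  -267.    25.7  570.7 -266.9  342. ]
top cg [ 130.9  562.3 -162.    19.9  561.9 -161.6  236. ]
12
scene bottle_white [119.6 440.1 367.5  20.7 441.5 366.2 301. ]
scene jar_yellow [480.9 572.1  68.5  15.7 575.6  69.4 108. ]
scene jar_white [ 64.5 441.4  81.7  26.4 443.5  82.2 384. ]
scene cb [ 129.1  458.6 -170.8   20.6  460.6 -170.   243. ]
scene ck [  74.2  470.  -275.3   26.6  471.4 -274.4  350. ]
scene cy [  74.1  572.5 -266.8   27.5  574.3 -264.5  419. ]
scene cg [ 129.3  563.7 -159.8   21.1  565.3 -159.8  289. ]
13
```

View pics/final.png

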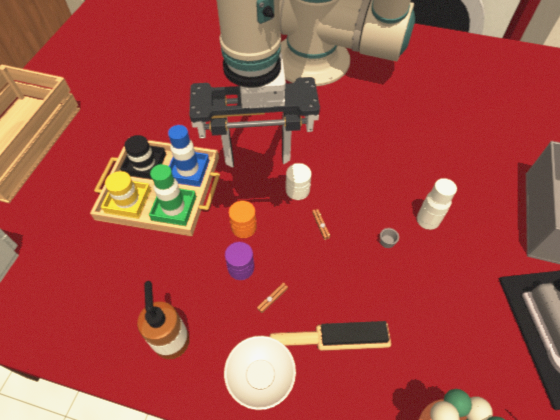

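All four items stand in their matching cups: black at (140,152), blue at (182,152), yellow at (123,193) and green at (168,196). The white empties at (299,182) and (435,205) have not moved, and the gripper is clear.

```bash
python3 -c "
from cell import arm
print(arm.sign_off())"
```

```text
the job is handed in; nothing more can be done
None
```

The job is handed in at about 38 s: both cameras show the blue and green bottles and the yellow and black jars standing in their matching cups within about 4 mm of centre, and the white-capped bottle and jar have not moved; sign-off returned no verdict.

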